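Vent the curing dish into the fume extractor

ROBOT

A 6-joint arm with a two-finger parallel gripper is mounted at the origin on the work surface. World frame = base frame: x ahead of the robot, y to its left, z up, the work surface at z = 0. Lengths are in m, angles in rad, forces in N, time in s.
With the tool pointing down it reaches from about 0.4 to 0.825 m from the base axis. Payload 7 kg.
Tool frame: the origin (TCP) lies at the centre of the arm's flange, where the gripper is bolted on; the fingertips stand 178 mm ahead of it and the grasp point (between the pads) lies 159 mm ahead of it; x points along the fingers, z is the direction in which the jaws open and shut, and the axes are right-handed (so a half turn about x gives the same grasp; the last joint's range is limited). The gripper opens to 88 mm and grips with 3 to 60 N. Pads are 19 mm wide; open, the fingers measure 130 mm over their backs; the gripper's body (78 mm by 193 mm) begins 47 mm behind the grasp point.
Start: joints at [1.447, 0.359, 0.012, 0, -1.224, -0.288], TCP at [0.27, 0.619, 0.405] pointing down, gripper open.
Joint ranges: [-3.07, 3.07], [-1.43, 2.12], [-1.02, 1.25], [-3.03, 1.67], [-3.05, -0], [-3.03, 3.03]. Speed limits (rad/s): [2.39, 2.39, 3.01, 3.14, 3.14, 3.14].

INTERFACE

Orientations are given as [roll, pitch, yaw] about the fixed x, y, z axes, in that order (R = Rz(yaw) Ry(pitch) Rx(roll)).
In Python, from station import telemetry, optics, job_done, finder gives the robot as it stands.
- The arm moves only by the tool play_rows, never from a script. Its argument "steps" is a list of rows, each an object of numbers: "gripper": the opening, from 0 (shut) to 1 (fully open); "tx", "ty", "tz": the shift along the tool's x, y, z in units of 25 mm (1.0 is 25 mm); "ax", "ay", "az": the turn, a rotation vector about the tool's x, y, z in units of 6 degrees (1.0 is 6 degrees). In form: [{"gripper": .., "tx": .., "ty": .., "tz": .., "ax": .., "ay": .., "az": ..}, ...]. A call has 1 to 20 rows; each row shifts and turns the commanded pose from where the row before left it, along the tool's axes as they then stand; what a row does not reach is not made up. A row lasts 1/12 s, in which the tool goes at most 41.7 mm and 7.16 degrees, less where a joint would pass 70% of its speed; a pose out of reach is approached as far as the arm can. A call is refused whole if a number of a shift passes 1 or a number of a turn 1, either way. A call with a gripper value outside its range is refused whole. The fingers move at their own pace and stop on an object; "newtons" is the grip in N (left out, the last holds). Time passes only in rows, so rows that do not move let the fingers close. It gives the time, the measured TCP pose, the force and the opening at its end, in the units of the state.
- telemetry.get_state(): the state, without advancing time (a new reading comes with each control period).
- optics.grab_frame(name): name is "scene" or "top"; returns the picture (480x640x3 uint8, red, green, blue); there is no depth.
- optics.calibration(name): a dict with "fx", "fy", "cx", "cy" (pixels), "T" (4x4, takes a point from camera to world coordinates). Camera axes: x right, y down, z forward; pixel columns grow to the right and rows downward; lengths in m; the calibration is good to about 2 mm. A picture is of the moment at which its call begins. calibration takes no time and is no camera call.
- job_done(): hands the job in, once; it reports no verdict.
Trained networks look in the newest picture that a camera, given by its name, has taken for a name from the list of things; names that differ only in an ending like _2 or _b are one class to them, and where a whole thing is asked for, a point or a joint stands for the part that bears it (a point fixed in the world has none). Each returns a list of dicts, best first, with "confidence" (0 to 1); they miss things now and then, are a little off and sometimes report something else, mostly with a low value. They report only what shows in the picture. A call takes as long as a camera call.
- finder.look_for(query, camera): "extent" ([left, top, right, bottom] in pixels, round what is visible of it).
- finder.silhouettes(query, camera): "pixels" (480x640 bool, what is visible of it) and "extent" ([left, top, right, bottom] in pixels, round what is visible of it).
- finder.pinpoint(query, camera): "location" ([row, column] in pixels: a listed point, or the origin of a listed thing).
The state is a dict: "t": time; "q": joint angles; "qd": joint speeds; "joint_efforts": joint torques, N m; "eef_pos": TCP position; "ee_rot": TCP orientation; "force": force on the tool from outside, world axes, zero at the start; "moment": the same for the moment, N m; "width": finger opening in m.
Only numpy, scipy, OpenCV 4.12 (cv2) and the standard library are available. Lean on these libraries where they do the work, as an engineer would, in place of code of your own. Each camera call takes 0.05 s, during which the arm holds its last target.

TASK

The brass gear in the covered dish has just been bonded and its adhesive fumes want letting out. First turn the fume extractor's fan knob up by two clicks (clockwise); then tip up the edge of the dish's lid that faces the extractor until it is just clear of the dish, with about a finger's width (15 mm) of gap, the opposite edge staying on the rim, hold it like that for two seconds, and lower it gently so that it sits flat and centred on the dish again. Leave the dish and everything else on the bench where it is.

Things in the scene. Friction and masses are not known exactly. Their poses are not given: they have to be found in the camera images.
- lid_knob (a point): centre, half-way up, of the plain round aluminium knob on the middle of the lid: 26 mm diameter, 30 mm tall, upright, standing on the lid's top face. The lid is a loose clear shallow cap, 132 mm outside diameter, 100 g or so: top plate 4 mm thick, with a skirt 3 mm thick that hangs 8 mm below the plate's underside. The knob's centre is 19 mm above the underside of the plate. z is the lid's axis (up), its yaw is of no account
- lid: the lid; its origin is the centre of its top plate's underside and coincides with dish_rim when seated and centred; z is its axis. Its skirt goes round the dish with 3.5 mm of play on every side: tipped about one point of the rim it is clear of the rim opposite from 0.07 rad, the gap there is 15 mm at 0.19 rad, and the skirt at the pivot binds from about 0.38 rad
- dish_rim (a point): centre of the rim plane of the dish, 26 mm above the dish's underside. The dish is a loose round glass dish, 119 mm outside diameter, wall 3.5 mm, about 280 g, standing on the white board (10 mm thick). Inside, below the rim, lies a brass gear
- fan_knob (a joint): angle of the extractor's fan knob, rad: 0 is off, at the anticlockwise stop; it grows clockwise seen from above to 2.094 at the other stop. It has five detents, one click = 0.5236 rad (30 degrees) apart, at 0, 0.524, 1.047, 1.571 and 2.094, and snaps into the nearest one when let go; turning it over a detent takes about 0.1 N m. At the start it rests at off or at the first click
- fan_knob_grip (a point): middle of the black fan knob's grip bar, on its vertical axis. The bar is 60 mm long, 16 mm thick and 26 mm tall (13 mm above and below this point), standing on a 66 mm round disc which turns with it; the disc's top is 13 mm below this point. x points along the bar to the pointer end (white line, wedge-shaped tip), z up
- fan_knob_tip (a point): point just off the pointer end of the grip bar, 38 mm from the knob's axis
- intake (a point): middle of the extractor's intake grille (face of 196 by 112 mm) in plan, at the height of the dish's rim (36 mm above the bench). The extractor is a fixed grey box, 230 by 170 mm, 140 mm tall, left of the dish. The fan knob is on its top, 70 mm from the grille's plane; beside it stands an exhaust collar 22 mm high and 84 mm wide, its centre 113 mm from the knob's axis, on the side away from the robot
- servo: bystander: black servo on an aluminium foot with a coupling on its shaft, 66 by 46 mm, 95 mm tall; origin under its middle
- gear_plate: bystander: upright aluminium plate 100 mm wide, 103 mm tall on a foot 50 mm deep, a brass gear on its face; origin at its underside
- board_carrier: bystander: white moulded carrier with two small circuit boards, 70 by 90 mm, 70 mm tall; origin under its middle
- chamber: bystander: clear tube between two 86 mm square plates with tie rods, 160 mm long along its x, lying; origin under its middle
- side_plate: bystander: flat slotted aluminium plate 150 by 80 mm, 6 mm thick, between dish and extractor; origin under its middle
- red_bottle: bystander: red plastic bottle, 56 mm diameter, 165 mm tall; origin under its middle
- driver: bystander: screwdriver with a black handle, 190 mm long, lying; origin under its middle

How it is judged:
On the way, in this order (a step that is already met when the one before it is completed fails the run):
1. the fan knob has been turned up by two clicks from where it stood (distance of fan_knob_tip from where it was at the start of the episode between 0.033 and 0.043 m), for 0.3 s.
2. the lid's edge towards the extractor is held just clear for 1.5 s: tipped 0.1 to 0.32 rad, middle raised at most 16 mm (24 mm if tipped over 0.2 rad), so the opposite edge stays at the rim (z of intake in the frame of lid below -0.015 m and horizontal distance between lid and dish_rim below 0.012 m and ((angle between lid's own z axis and vertical above 0.1 rad and z of lid in the frame of dish_rim below 0.016 m) or (angle between lid's own z axis and vertical between 0.2 and 0.32 rad and z of lid in the frame of dish_rim below 0.024 m))), for 1.5 s.
At the end, for the whole second after the job is handed in: the lid lies flat on the dish (tilt under 0.03 rad, within 2 mm of its seat) and centred within 4.5 mm, at rest; the dish is within 20 mm of where it stood; the fan knob rests two clicks (60 degrees, within about 8) above where it stood at the start (all of step 1 and horizontal distance between lid and dish_rim below 0.0045 m and z of lid in the frame of dish_rim below 0.002 m and angle between lid's own z axis and vertical below 0.03 rad and linear speed of lid below 0.01 m/s and distance of dish_rim from where it was at the start of the episode below 0.02 m and velocity of joint fan_knob below 0.05 rad/s); the robot touches nothing.
It fails at once if the lid is opened before the fan is turned up (angle between lid's own z axis and vertical above 0.08 rad and distance of fan_knob_tip from where it was at the start of the episode below 0.033 m).
It fails at once if the lid is lifted off flat (middle up over 10 mm while tipped under 0.08 rad), taken over 35 mm from its seat or tipped over 0.45 rad ((z of lid in the frame of dish_rim above 0.01 m and angle between lid's own z axis and vertical below 0.08 rad) or distance between lid and dish_rim above 0.035 m or angle between lid's own z axis and vertical above 0.45 rad).
It fails at once if the lid is dropped or flung (over 0.25 m/s) (linear speed of lid above 0.25 m/s).
It fails at once if the dish is shoved over 20 mm or tipped (distance of dish_rim from where it was at the start of the episode above 0.02 m or angle between dish_rim's own z axis and vertical above 0.1 rad).
It fails at once if something else on the bench is moved by over 20 mm (distance of any of servo, gear_plate, board_carrier, chamber, side_plate, red_bottle, driver from where it was at the start of the episode above 0.02 m).
It also fails if it takes over 54 s, if anything falls off the work surface, if the arm or the gripper's body presses on something with over 40 N, if the wrist force passes 120 N, or if a joint passes its speed limit or range.

## Working session

There is one attempt and no reset: what is moved stays moved. The work goes in short steps, Python scripts to look and compute and a tool call to move; the robot and the scene stay as the last step left them, time stands still between calls to the robot, and variables do not carry over. Pictures are saved under pics/ and viewed, and the job is handed in when it is done.

Besides the shell and the picture viewer there is one more tool, called after "Emit:" as name(argument=value, ...), one argument or row to a line, values as JSON. play_rows: Moves the arm, as the interface text tells. Its arguments: {"type":"object","properties":{"steps":{"type":"array"},"newtons":{"type":"number"}},"required":["steps"]}

```bash
mkdir -p pics; ls
cat > h.py <<'E'
import numpy as np,cv2
from station import telemetry, optics, job_done, finder
def save(cam,fn):
    im=optics.grab_frame(cam); cv2.imwrite('pics/'+fn,im[:,:,::-1]); return im
def ray(cam,row,col):
    c=optics.calibration(cam);T=np.array(c['T'])
    d=T[:3,:3]@np.array([(col-c['cx'])/c['fx'],(row-c['cy'])/c['fy'],1.]);return T[:3,3],d/np.linalg.norm(d)
def at_z(cam,row,col,z):
    o,d=ray(cam,row,col);return o+d*(z-o[2])/d[2]
def tri(a,b):
    (o1,d1),(o2,d2)=ray('scene',*a),ray('top',*b)
    A=np.c_[d1,-d2];s=np.linalg.lstsq(A,o2-o1,rcond=None)[0]
    p,q=o1+d1*s[0],o2+d2*s[1];return (p+q)/2,np.linalg.norm(p-q)
def proj(cam,p):
    c=optics.calibration(cam);T=np.linalg.inv(np.array(c['T']));x=T[:3,:3]@p+T[:3,3]
    return c['fy']*x[1]/x[2]+c['cy'],c['fx']*x[0]/x[2]+c['cx']
E
python3 - <<'E'
from h import *
np.set_printoptions(precision=4,suppress=True)
save('scene','s0.png');save('top','t0.png')
for q in ['lid_knob','dish_rim','fan_knob_grip','fan_knob_tip','intake']:
    r={}
    for c in ['scene','top']:
        l=finder.pinpoint(q,c);print(q,c,[(np.round(x['location'],1),round(x['confidence'],2)) for x in l[:3]])
        if l:r[c]=l[0]['location']
    if len(r)==2:print(tri(r['scene'],r['top']))
for c in ['scene','top']:print(optics.calibration(c))
s=telemetry.get_state();print(s)
E
```

```text
pics
lid_knob scene [(array([245. , 298.4]), 0.82)]
lid_knob top [(array([256.6, 349.7]), 0.59)]
(array([ 0.5285, -0.105 ,  0.0566]), np.float64(0.001873583718287536))
dish_rim scene []
dish_rim top [(array([182.1, 425.9]), 0.36)]
fan_knob_grip scene [(array([287.5, 471.1]), 0.95)]
fan_knob_grip top [(array([281.4, 142.4]), 0.75)]
(array([0.4741, 0.3349, 0.1562]), np.float64(0.0009135146083696113))
fan_knob_tip scene [(array([281.2, 486. ]), 0.71)]
fan_knob_tip top [(array([291.9, 139. ]), 0.62)]
(array([0.4495, 0.3441, 0.1632]), np.float64(0.011649782628105084))
intake scene [(array([285. , 232.1]), 0.34)]
intake top [(array([248. , 186.9]), 0.74)]
(array([0.6876, 0.1505, 0.2137]), np.float64(0.33068834114691326))
{'fx': 460.6925078421916, 'fy': 460.6925078421916, 'cx': 314.83634572950257, 'cy': 236.52555826085475, 'T': array([[-0.7351,  0.3668, -0.5702,  1.1554],
       [ 0.678 ,  0.4063, -0.6126,  0.6307],
       [ 0.007 , -0.8369, -0.5473,  0.7141],
       [ 0.    ,  0.    ,  0.    ,  1.    ]])}
{'fx': 530.5781143249516, 'fy': 530.5781143249516, 'cx': 315.7076296162759, 'cy': 241.008129919582, 'T': array([[-0.0016, -0.9979,  0.0652,  0.4858],
       [-1.    ,  0.0017,  0.0028, -0.0315],
       [-0.0029, -0.0652, -0.9979,  1.2689],
       [ 0.    ,  0.    ,  0.    ,  1.    ]])}
{'t': 0.6, 'q': array([ 1.4471,  0.3585,  0.0119, -0.    , -1.2241, -0.2881]), 'qd': array([-0.0003, -0.0011,  0.0013,  0.0009,  0.0009,  0.0006]), 'joint_efforts': array([  0.0006, -58.1992,  29.3179,   6.9998,   0.0124,  -0.    ]), 'eef_pos': array([0.2702, 0.6185, 0.4047]), 'ee_rot': array([-2.3507,  1.5707,  1.9499]), 'force': array([ 0.4006,  0.4512, -0.3619]), 'moment': array([ 0.0088,  0.0372, -0.0005]), 'width': 0.08746329268747213}
```

View pics/s0.png

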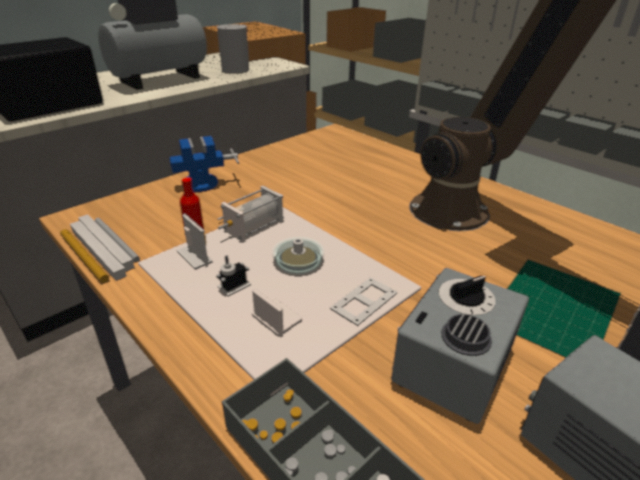

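View pics/t0.png

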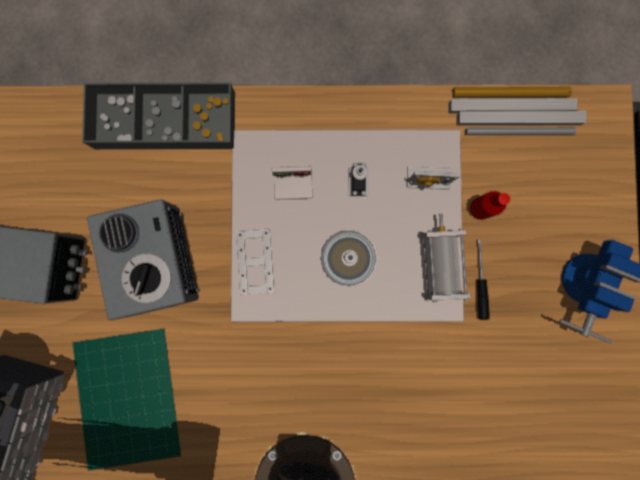

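The top view shows the extractor at the left with its knob at about (row 279, col 145), and the lid at about (257, 349). I'll zoom in on both next.

Run:
```python
import cv2,numpy as np
t=cv2.imread('pics/t0.png');s=cv2.imread('pics/s0.png')
a=cv2.resize(t[235:325,85:205],None,fx=3.3,fy=3.3,interpolation=cv2.INTER_CUBIC)
b=cv2.resize(s[265:355,420:540],None,fx=3.3,fy=3.3,interpolation=cv2.INTER_CUBIC)
c=cv2.resize(t[215:305,290:410],None,fx=3.3,fy=3.3,interpolation=cv2.INTER_CUBIC)
d=cv2.resize(s[215:305,240:360],None,fx=3.3,fy=3.3,interpolation=cv2.INTER_CUBIC)
cv2.imwrite('pics/z0.png',np.vstack([np.hstack([a,b]),np.hstack([c,d])]))
```

```text
(no output)
```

View pics/z0.png

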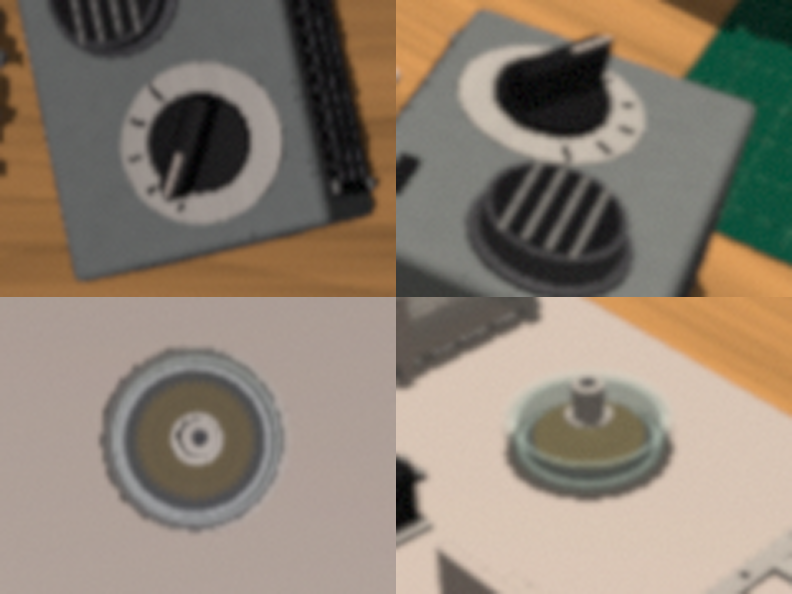

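Run:
```python
from h import *
np.set_printoptions(precision=4,suppress=True)
k=lambda x,y:(235+y/3.3-.35,85+x/3.3-.35)
c=at_z('top',*k(201,143),.14);print('dial c',c)
ps=[(182,205),(153,190),(137,160),(135,128),(155,92)]
for p in ps:
    v=at_z('top',*k(*p),.14)-c;print('tick',np.degrees(np.arctan2(v[1],v[0])),np.hypot(*v[:2]))
a=at_z('top',*k(180,153),.169);b=at_z('top',*k(168,193),.169);v=b-a;print('line',np.degrees(np.arctan2(v[1],v[0])),a,b)
for a_ in [(204,100),(208,100)]:
    a=at_z('top',*k(*a_),.169);v=b-a;print('bar',np.degrees(np.arctan2(v[1],v[0])),a)
a=at_z('top',281.4,142.4,.156);b=at_z('top',291.9,139,.156);v=b-a;print('pin top',np.degrees(np.arctan2(v[1],v[0])),np.hypot(*v[:2]),a)
a=at_z('scene',287.5,471.1,.156);b=at_z('scene',281.2,486,.156);v=b-a;print('pin scene',np.degrees(np.arctan2(v[1],v[0])),np.hypot(*v[:2]),a)
# scene white line at z .169
k2=lambda x,y:(265+y/3.3-.35,420+(x-396)/3.3-.35)
a=at_z('scene',*k2(575,51),.169);b=at_z('scene',*k2(609,39),.169);v=b-a;print('scene line',np.degrees(np.arctan2(v[1],v[0])),np.hypot(*v[:2]),b)
print('lid top', at_z('top',256.6,349.7,.055),'scene',at_z('scene',245,298.4,.055))
# box edges: right face grille plane from top
for p in [(300,0),(372,210),(330,218),(77,280)]:print(p,at_z('top',*k(*p),.14))
```

```text
dial c [0.4814 0.3333 0.14  ]
tick 163.9208686906543 0.04132769253910263
tick 134.803007007223 0.042698510738427
tick 104.8186648119777 0.04241947595906488
tick 77.20729234457477 0.0438336203006817
tick 42.708578489039944 0.04472657627689478
line 164.29938893895775 [0.4753 0.337  0.169 ] [0.4504 0.344  0.169 ]
bar 159.75913438992362 [0.5085 0.3226 0.169 ]
bar 157.60709525546858 [0.5085 0.32   0.169 ]
pin top 163.0160880351705 0.0228801546509634 [0.4744 0.3346 0.156 ]
pin scene 166.6843876445876 0.03945049358819467 [0.4734 0.3351 0.156 ]
scene line 163.48307994780825 0.025686569253364308 [0.4413 0.3409 0.169 ]
lid top [ 0.5292 -0.1058  0.055 ] scene [ 0.5264 -0.1061  0.055 ]
(300, 0) [0.5737 0.271  0.14  ]
(372, 210) [0.4384 0.2226 0.14  ]
(330, 218) [0.4333 0.2495 0.14  ]
(77, 280) [0.394  0.4111 0.14  ]
```

Run:
```python
from h import *
from scipy.spatial.transform import Rotation as R
np.set_printoptions(precision=4,suppress=True)
s=telemetry.get_state();M=R.from_euler('xyz',s['ee_rot']).as_matrix();print(s['t']);print(M)
print('jaw deg',np.degrees(np.arctan2(M[1,2],M[0,2])))
d=np.array([.479,.334,.36])-s['eef_pos'];print('tool shift/25mm',M.T@d/.025)
for k in ['servo','gear_plate','chamber','side_plate']:
    l=finder.pinpoint(k,'top');print(k,[(at_z('top',*x['location'],.01),round(x['confidence'],2)) for x in l[:1]])
print('intake',at_z('top',248,186.9,.036), at_z('scene',285,232.1,.036))
for c in ['scene','top']:
    l=finder.silhouettes('lid',c)
    for x in l[:1]:
        p=x['pixels'];r,cc=np.nonzero(p);print(c,x['extent'],x['confidence'],at_z(c,(r.min()+r.max())/2,(cc.min()+cc.max())/2,.037))
```

```text
0.6
[[-0.      0.9164 -0.4002]
 [ 0.0001 -0.4002 -0.9164]
 [-1.     -0.     -0.    ]]
jaw deg -113.59355127015684
tool shift/25mm [ 1.7867 12.2105  7.0867]
servo [(array([ 0.707 , -0.1371,  0.01  ]), 0.61)]
gear_plate [(array([ 0.5139, -0.3219,  0.01  ]), 0.72)]
chamber [(array([0.4467, 0.3918, 0.01  ]), 0.73)]
side_plate [(array([0.5207, 0.1169, 0.01  ]), 0.93)]
intake [0.5505 0.2719 0.036 ] [ 0.7297 -0.1059  0.036 ]
scene [268.7, 236.7, 323.7, 269.4] 0.93 [ 0.5346 -0.1004  0.037 ]
top [321.6, 228.9, 381.5, 286.0] 0.73 [ 0.5278 -0.1053  0.037 ]
```

Emit:
play_rows(
  steps=[
    {"gripper":0.55,"ty":0.6,"tz":0.35},
    {"gripper":0.55,"ty":0.9,"tz":0.52},
    {"gripper":0.55,"ty":0.9,"tz":0.52},
    {"gripper":0.55,"ty":0.9,"tz":0.52},
    {"gripper":0.55,"ty":0.9,"tz":0.52},
    {"gripper":0.55,"ty":0.9,"tz":0.52},
    {"gripper":0.55,"ty":0.9,"tz":0.52},
    {"gripper":0.55,"ty":0.9,"tz":0.52},
    {"gripper":0.55,"ty":0.9,"tz":0.52},
    {"gripper":0.55,"ty":0.9,"tz":0.52},
    {"gripper":0.55,"ty":0.9,"tz":0.52},
    {"gripper":0.55,"ty":0.9,"tz":0.52},
    {"gripper":0.55,"ty":0.9,"tz":0.52},
    {"gripper":0.55,"ty":0.81,"tz":0.5},
    {"gripper":0.55,"ax":-0.64,"tx":0.5},
    {"gripper":0.55,"ax":-0.63,"tx":0.5},
    {"gripper":0.55},
    {"gripper":0.55},
  ],
  newtons=30,
)

```text
invalid input
```

Run:
```python
from h import *
from scipy.spatial.transform import Rotation as R
np.set_printoptions(precision=4,suppress=True)
s=telemetry.get_state();M=R.from_euler('xyz',s['ee_rot']).as_matrix();print(s['t'],s['q'],s['eef_pos'],s['width'])
print('jaw deg',np.degrees(np.arctan2(M[1,2],M[0,2])),'down',M[:,0])
d=np.array([.479,.334,.328])-s['eef_pos'];print('tool shift/25mm',M.T@d/.025)
t=save('top','t1.png');a=save('scene','s1.png')
x=cv2.resize(t[225:335,65:215],None,fx=2.6,fy=2.6,interpolation=cv2.INTER_CUBIC)
y=cv2.resize(a[235:345,400:550],None,fx=2.6,fy=2.6,interpolation=cv2.INTER_CUBIC)
cv2.imwrite('pics/z1.png',np.hstack([x,y])[:,:,::-1])
```

```text
0.9 [ 1.4471  0.3586  0.0119 -0.     -1.2241 -0.2881] [0.2702 0.6185 0.4047] 0.0873109990230098
jaw deg -113.5947327920665 down [-0.  0. -1.]
tool shift/25mm [ 3.067  12.2105  7.0868]
```

View pics/z1.png

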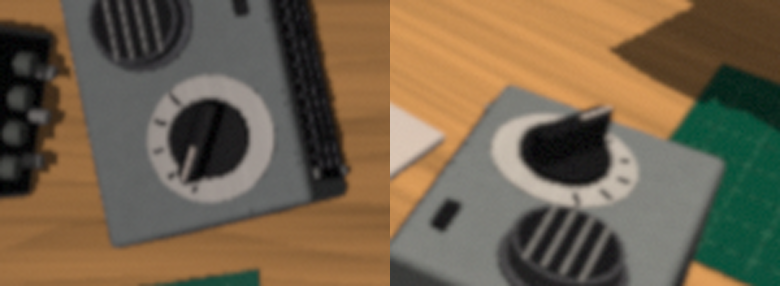

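The arm did not move: the call was refused as invalid. I'll retry with all seven keys in each row.

Emit:
play_rows(
  steps=[
    {"gripper":0.55,"tx":0,"ty":0.6,"tz":0.35,"ax":0,"ay":0,"az":0},
    {"gripper":0.55,"tx":0,"ty":0.9,"tz":0.52,"ax":0,"ay":0,"az":0},
    {"gripper":0.55,"tx":0,"ty":0.9,"tz":0.52,"ax":0,"ay":0,"az":0},
    {"gripper":0.55,"tx":0,"ty":0.9,"tz":0.52,"ax":0,"ay":0,"az":0},
    {"gripper":0.55,"tx":0,"ty":0.9,"tz":0.52,"ax":0,"ay":0,"az":0},
    {"gripper":0.55,"tx":0,"ty":0.9,"tz":0.52,"ax":0,"ay":0,"az":0},
    {"gripper":0.55,"tx":0,"ty":0.9,"tz":0.52,"ax":0,"ay":0,"az":0},
    {"gripper":0.55,"tx":0,"ty":0.9,"tz":0.52,"ax":0,"ay":0,"az":0},
    {"gripper":0.55,"tx":0,"ty":0.9,"tz":0.52,"ax":0,"ay":0,"az":0},
    {"gripper":0.55,"tx":0,"ty":0.9,"tz":0.52,"ax":0,"ay":0,"az":0},
    {"gripper":0.55,"tx":0,"ty":0.9,"tz":0.52,"ax":0,"ay":0,"az":0},
    {"gripper":0.55,"tx":0,"ty":0.9,"tz":0.52,"ax":0,"ay":0,"az":0},
    {"gripper":0.55,"tx":0,"ty":0.9,"tz":0.52,"ax":0,"ay":0,"az":0},
    {"gripper":0.55,"tx":0,"ty":0.81,"tz":0.5,"ax":0,"ay":0,"az":0},
    {"gripper":0.55,"tx":0.5,"ty":0,"tz":0,"ax":-0.64,"ay":0,"az":0},
    {"gripper":0.55,"tx":0.5,"ty":0,"tz":0,"ax":-0.63,"ay":0,"az":0},
    {"gripper":0.55,"tx":0,"ty":0,"tz":0,"ax":0,"ay":0,"az":0},
    {"gripper":0.55,"tx":0,"ty":0,"tz":0,"ax":0,"ay":0,"az":0},
  ],
  newtons=30,
)

```text
t: 2.5
eef_pos: [0.479, 0.3334, 0.3795]
ee_rot: [-0.246, 1.57, -2.098]
force: [0.6, 0.8, 1.1]
width: 0.0483
```

```bash
cat > st.py <<'E'
from h import *
from scipy.spatial.transform import Rotation as R
np.set_printoptions(precision=4,suppress=True)
def st(target=None):
    s=telemetry.get_state();M=R.from_euler('xyz',s['ee_rot']).as_matrix();print(s['t'],s['q'],s['eef_pos'],s['width'],s['force'],s['moment'])
    print('jaw deg',np.degrees(np.arctan2(M[1,2],M[0,2])),'down',M[:,0])
    if target is not None: print('tool shift/25mm',M.T@(np.array(target)-s['eef_pos'])/.025)
def two(n,tb,sb,f=2.6):
    t=save('top','t%s.png'%n);a=save('scene','s%s.png'%n)
    x=cv2.resize(t[tb[0]:tb[0]+110,tb[1]:tb[1]+150],None,fx=f,fy=f,interpolation=cv2.INTER_CUBIC)
    y=cv2.resize(a[sb[0]:sb[0]+110,sb[1]:sb[1]+150],None,fx=f,fy=f,interpolation=cv2.INTER_CUBIC)
    cv2.imwrite('pics/z%s.png'%n,np.hstack([x,y])[:,:,::-1])
E
python3 - <<'E'
from st import *
st([.479,.334,.328]);two('2',(225,65),(205,400))
E
```

```text
2.5 [ 0.9429  0.2277 -0.2315  0.0001 -1.1128  0.3467] [0.479  0.3334 0.3795] 0.048332298495077496 [0.6141 0.8058 1.0604] [ 0.0308  0.0151 -0.0357]
jaw deg -106.10625444060638 down [-0.0006 -0.0011 -1.    ]
tool shift/25mm [ 2.0586 -0.0062 -0.0266]
```

View pics/z2.png

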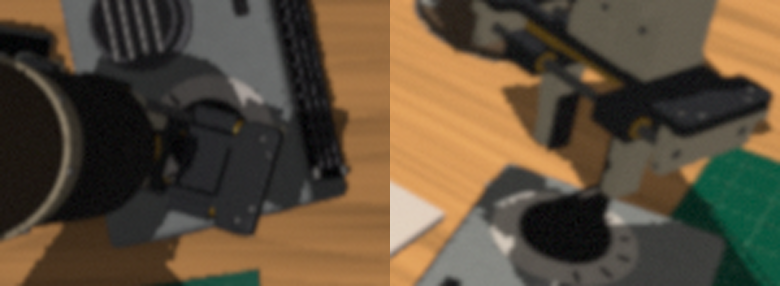

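Both views show the fingers above the knob, one on each side of the bar. I'll go down and close.

Emit:
play_rows(
  steps=[
    {"gripper":0.55,"tx":0.4,"ty":0,"tz":0,"ax":0,"ay":0,"az":0},
    {"gripper":0.55,"tx":0.4,"ty":0,"tz":0,"ax":0,"ay":0,"az":0},
    {"gripper":0.55,"tx":0.4,"ty":0,"tz":0,"ax":0,"ay":0,"az":0},
    {"gripper":0.55,"tx":0.4,"ty":0,"tz":0,"ax":0,"ay":0,"az":0},
    {"gripper":0.55,"tx":0.4,"ty":0,"tz":0,"ax":0,"ay":0,"az":0},
    {"gripper":0.55,"tx":0.05,"ty":0,"tz":0,"ax":0,"ay":0,"az":0},
    {"gripper":0.55,"tx":0,"ty":0,"tz":0,"ax":0,"ay":0,"az":0},
  ],
)

```text
t: 3.18
eef_pos: [0.4788, 0.3339, 0.3284]
ee_rot: [0.164, 1.57, -1.685]
force: [-2.7, -1.6, 6.8]
width: 0.0485
```

Emit:
play_rows(
  steps=[
    {"gripper":0.0,"tx":0,"ty":0,"tz":0,"ax":0,"ay":0,"az":0},
    {"gripper":0.0,"tx":0,"ty":0,"tz":0,"ax":0,"ay":0,"az":0},
    {"gripper":0.0,"tx":0,"ty":0,"tz":0,"ax":0,"ay":0,"az":0},
    {"gripper":0.0,"tx":0,"ty":0,"tz":0,"ax":0,"ay":0,"az":0},
    {"gripper":0.0,"tx":0,"ty":0,"tz":0,"ax":0,"ay":0,"az":0},
    {"gripper":0.0,"tx":0,"ty":0,"tz":0,"ax":0,"ay":0,"az":0},
    {"gripper":0.0,"tx":0,"ty":0,"tz":0,"ax":0,"ay":0,"az":0},
    {"gripper":0.0,"tx":0,"ty":0,"tz":0,"ax":0,"ay":0,"az":0},
  ],
  newtons=25,
)

```text
t: 3.85
eef_pos: [0.4793, 0.3348, 0.3285]
ee_rot: [2.927, 1.568, 1.077]
force: [1.9, 5.0, 1.2]
width: 0.0158
```

Run:
```python
from st import *
st();two('3',(225,65),(205,400))
```

```text
3.85 [ 0.9439  0.2715 -0.2977 -0.0004 -0.9993  0.3481] [0.4793 0.3348 0.3285] 0.015837936636688858 [1.9079 4.9769 1.2328] [ 1.7607 -0.5939 -0.2967]
jaw deg -105.98292578179459 down [ 0.0011  0.0021 -1.    ]
```

View pics/z3.png

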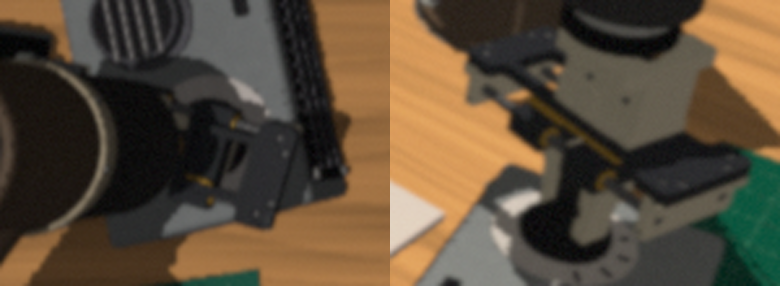

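Emit:
play_rows(
  steps=[
    {"gripper":0.0,"tx":0,"ty":0,"tz":0,"ax":0.5,"ay":0,"az":0},
    {"gripper":0.0,"tx":0,"ty":0,"tz":0,"ax":0.75,"ay":0,"az":0},
    {"gripper":0.0,"tx":0,"ty":0,"tz":0,"ax":0.75,"ay":0,"az":0},
    {"gripper":0.0,"tx":0,"ty":0,"tz":0,"ax":0.75,"ay":0,"az":0},
    {"gripper":0.0,"tx":0,"ty":0,"tz":0,"ax":0.75,"ay":0,"az":0},
    {"gripper":0.0,"tx":0,"ty":0,"tz":0,"ax":0.5,"ay":0,"az":0},
  ],
)

```text
t: 4.45
eef_pos: [0.4797, 0.3358, 0.3285]
ee_rot: [-3.001, 1.566, 1.011]
force: [6.1, 9.6, -3.3]
width: 0.0157
```

Emit:
play_rows(
  steps=[
    {"gripper":0.0,"tx":0,"ty":0,"tz":0,"ax":0.75,"ay":0,"az":0},
    {"gripper":0.0,"tx":0,"ty":0,"tz":0,"ax":0.75,"ay":0,"az":0},
    {"gripper":0.0,"tx":0,"ty":0,"tz":0,"ax":0.75,"ay":0,"az":0},
    {"gripper":0.0,"tx":0,"ty":0,"tz":0,"ax":0.75,"ay":0,"az":0},
    {"gripper":0.0,"tx":0,"ty":0,"tz":0,"ax":0.75,"ay":0,"az":0},
    {"gripper":0.0,"tx":0,"ty":0,"tz":0,"ax":0.75,"ay":0,"az":0},
    {"gripper":0.0,"tx":0,"ty":0,"tz":0,"ax":0.75,"ay":0,"az":0},
    {"gripper":0.0,"tx":0,"ty":0,"tz":0,"ax":0.75,"ay":0,"az":0},
    {"gripper":0.0,"tx":0,"ty":0,"tz":0,"ax":0,"ay":0,"az":0},
    {"gripper":0.0,"tx":0,"ty":0,"tz":0,"ax":0,"ay":0,"az":0},
    {"gripper":0.0,"tx":0,"ty":0,"tz":0,"ax":0,"ay":0,"az":0},
    {"gripper":0.0,"tx":0,"ty":0,"tz":0,"ax":0,"ay":0,"az":0},
  ],
)

```text
t: 5.45
eef_pos: [0.4812, 0.3368, 0.3286]
ee_rot: [-2.568, 1.562, 0.82]
force: [15.7, 12.1, -10.5]
width: 0.0156
```

Run:
```python
from st import *
st()
```

```text
5.45 [ 0.9437  0.2735 -0.2953  0.0014 -0.9929 -0.6986] [0.4812 0.3368 0.3286] 0.015567568019291206 [ 15.692   12.0883 -10.5181] [ 4.3694 -5.3503  0.0477]
jaw deg -165.91495729381612 down [ 0.0062  0.0067 -1.    ]
```

Emit:
play_rows(
  steps=[
    {"gripper":0.45,"tx":0,"ty":0,"tz":0,"ax":0,"ay":0,"az":0},
    {"gripper":0.45,"tx":0,"ty":0,"tz":0,"ax":0,"ay":0,"az":0},
    {"gripper":0.45,"tx":0,"ty":0,"tz":0,"ax":0,"ay":0,"az":0},
    {"gripper":0.45,"tx":0,"ty":0,"tz":0,"ax":0,"ay":0,"az":0},
    {"gripper":0.45,"tx":-0.8,"ty":0,"tz":0,"ax":0,"ay":0,"az":0},
    {"gripper":0.45,"tx":-1,"ty":0,"tz":0,"ax":0,"ay":0,"az":0},
    {"gripper":0.45,"tx":-1,"ty":0,"tz":0,"ax":0,"ay":0,"az":0},
    {"gripper":0.45,"tx":-1,"ty":0,"tz":0,"ax":0,"ay":0,"az":0},
    {"gripper":0.45,"tx":0,"ty":0,"tz":0,"ax":0,"ay":0,"az":0},
    {"gripper":0.45,"tx":0,"ty":0,"tz":0,"ax":0,"ay":0,"az":0},
  ],
)

```text
t: 6.28
eef_pos: [0.4786, 0.3335, 0.4241]
ee_rot: [-1.892, 1.57, 1.494]
force: [-0.9, -0.3, -1.1]
width: 0.0392
```

Run:
```python
from st import *
st([.528,-.1055,.30]);two('4',(225,65),(235,400))
for c in ['top','scene']:
    a=finder.pinpoint('fan_knob_grip',c);b=finder.pinpoint('fan_knob_tip',c)
    if b: print(c,at_z(c,*b[0]['location'],.156),b[0]['confidence'])
    l=finder.pinpoint('lid_knob',c)
    if l: print(c,'lid',at_z(c,*l[0]['location'],.055),l[0]['confidence'])
```

```text
6.2833 [ 0.9434  0.1966 -0.1666 -0.0005 -1.2069 -0.6987] [0.4786 0.3335 0.4241] 0.03916967125911844 [-0.9312 -0.287  -1.1416] [0.0932 0.0268 0.0007]
jaw deg -165.988519107532 down [ 0.0001  0.0008 -1.    ]
tool shift/25mm [ 4.9502 17.5188  2.337 ]
top [0.4748 0.3675 0.156 ] 0.95
top lid [ 0.5221 -0.1071  0.055 ] 0.59
scene [0.4644 0.3739 0.156 ] 0.76
scene lid [ 0.5201 -0.1164  0.055 ] 0.89
```

View pics/z4.png

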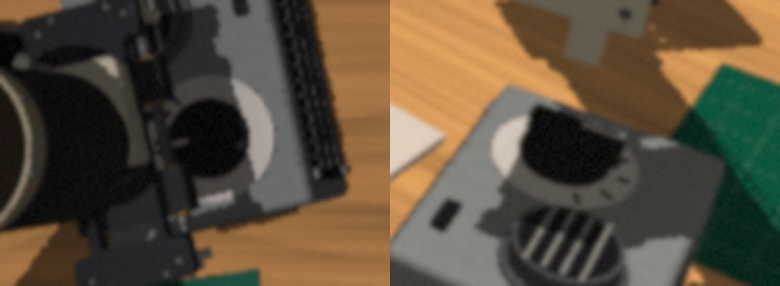

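Emit:
play_rows(
  steps=[
    {"gripper":0.6,"tx":0,"ty":0.5,"tz":0.13,"ax":0,"ay":0,"az":0},
    {"gripper":0.6,"tx":0,"ty":1,"tz":0.13,"ax":0,"ay":0,"az":0},
    {"gripper":0.6,"tx":0,"ty":1,"tz":0.13,"ax":0,"ay":0,"az":0},
    {"gripper":0.6,"tx":0,"ty":1,"tz":0.13,"ax":0,"ay":0,"az":0},
    {"gripper":0.6,"tx":0,"ty":1,"tz":0.13,"ax":0,"ay":0,"az":0},
    {"gripper":0.6,"tx":0,"ty":1,"tz":0.13,"ax":0,"ay":0,"az":0},
    {"gripper":0.6,"tx":0,"ty":1,"tz":0.13,"ax":0,"ay":0,"az":0},
    {"gripper":0.6,"tx":0,"ty":1,"tz":0.13,"ax":0,"ay":0,"az":0},
    {"gripper":0.6,"tx":0,"ty":1,"tz":0.13,"ax":0,"ay":0,"az":0},
    {"gripper":0.6,"tx":0,"ty":1,"tz":0.13,"ax":0,"ay":0,"az":0},
    {"gripper":0.6,"tx":0,"ty":1,"tz":0.13,"ax":0,"ay":0,"az":0},
    {"gripper":0.6,"tx":0,"ty":1,"tz":0.13,"ax":0,"ay":0,"az":0},
    {"gripper":0.6,"tx":0,"ty":1,"tz":0.13,"ax":0,"ay":0,"az":0},
    {"gripper":0.6,"tx":0,"ty":1,"tz":0.13,"ax":0,"ay":0,"az":0},
    {"gripper":0.6,"tx":0,"ty":1,"tz":0.13,"ax":0,"ay":0,"az":0},
    {"gripper":0.6,"tx":0,"ty":1,"tz":0.13,"ax":0,"ay":0,"az":0},
    {"gripper":0.6,"tx":0,"ty":1,"tz":0.13,"ax":0,"ay":0,"az":0},
    {"gripper":0.6,"tx":0,"ty":1,"tz":0.13,"ax":0,"ay":0,"az":0},
  ],
)

```text
t: 8.18
eef_pos: [0.5277, -0.1063, 0.4233]
ee_rot: [-0.388, 1.571, 2.999]
force: [-0.2, 0.3, -0.6]
width: 0.0524
```

Emit:
play_rows(
  steps=[
    {"gripper":0.6,"tx":0,"ty":0,"tz":0,"ax":-0.6,"ay":0,"az":0},
    {"gripper":0.6,"tx":0,"ty":0,"tz":0,"ax":-0.95,"ay":0,"az":0},
    {"gripper":0.6,"tx":0.25,"ty":0,"tz":0,"ax":-0.95,"ay":0,"az":0},
    {"gripper":0.6,"tx":0.5,"ty":0,"tz":0,"ax":-0.95,"ay":0,"az":0},
    {"gripper":0.6,"tx":0.5,"ty":0,"tz":0,"ax":-0.95,"ay":0,"az":0},
    {"gripper":0.6,"tx":0.5,"ty":0,"tz":0,"ax":-0.95,"ay":0,"az":0},
    {"gripper":0.6,"tx":0.5,"ty":0,"tz":0,"ax":-0.95,"ay":0,"az":0},
    {"gripper":0.6,"tx":0.5,"ty":0,"tz":0,"ax":-0.95,"ay":0,"az":0},
    {"gripper":0.6,"tx":0.5,"ty":0,"tz":0,"ax":-0.95,"ay":0,"az":0},
    {"gripper":0.6,"tx":0.5,"ty":0,"tz":0,"ax":-0.95,"ay":0,"az":0},
    {"gripper":0.6,"tx":0.5,"ty":0,"tz":0,"ax":-0.95,"ay":0,"az":0},
    {"gripper":0.6,"tx":0.5,"ty":0,"tz":0,"ax":-0.95,"ay":0,"az":0},
    {"gripper":0.6,"tx":0.25,"ty":0,"tz":0,"ax":-0.95,"ay":0,"az":0},
    {"gripper":0.6,"tx":0,"ty":0,"tz":0,"ax":-0.15,"ay":0,"az":0},
    {"gripper":0.6,"tx":0,"ty":0,"tz":0,"ax":0,"ay":0,"az":0},
  ],
)

```text
t: 9.43
eef_pos: [0.528, -0.105, 0.2983]
ee_rot: [-1.205, 1.57, -2.831]
force: [-0.3, -0.3, 0.0]
width: 0.0529
```

Run:
```python
from st import *
st([.528,-.1055,.222]);two('5',(225,65),(235,400))
import shutil
shutil.copy('pics/z5.png','pics/z5a.png')
two('6',(200,280),(190,230))
for c in ['top','scene']:
  for q,z in [('fan_knob_tip',.156),('fan_knob_grip',.156),('lid_knob',.055)]:
    b=finder.pinpoint(q,c)
    if b: print(c,q,at_z(c,*b[0]['location'],z),b[0]['confidence'])
```

```text
9.4333 [ 0.1681  0.232  -0.433   0.0002 -0.9067  1.3473] [ 0.528  -0.105   0.2983] 0.05286130874257232 [-0.3059 -0.325   0.023 ] [-0.0586 -0.0097 -0.0522]
jaw deg -93.17333794017901 down [-0.0009 -0.0003 -1.    ]
tool shift/25mm [3.0512 0.0051 0.0191]
top fan_knob_tip [0.4763 0.3751 0.156 ] 0.61
top fan_knob_grip [0.479  0.3339 0.156 ] 0.97
top lid_knob [0.5452 0.2713 0.055 ] 0.57
scene fan_knob_tip [0.4663 0.3699 0.156 ] 0.7
scene fan_knob_grip [0.4731 0.3358 0.156 ] 0.65
scene lid_knob [ 0.5232 -0.1148  0.055 ] 0.58
```

View pics/z5a.png

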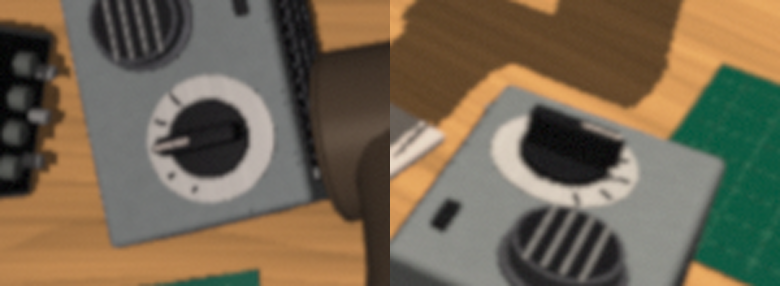

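View pics/z6.png

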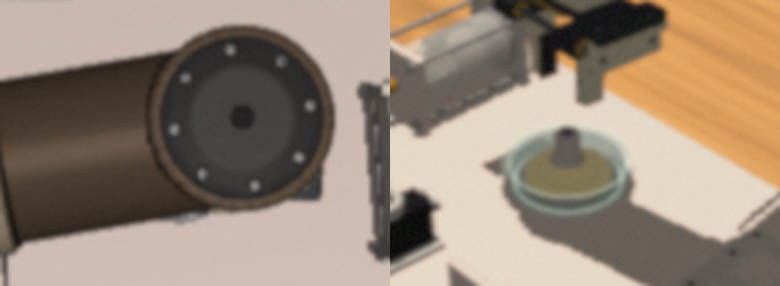

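The knob now points at the middle tick, so it is two clicks up. Next I'll go down onto the lid knob.

Emit:
play_rows(
  steps=[
    {"gripper":0.6,"tx":0.4,"ty":0,"tz":0,"ax":0,"ay":0,"az":0},
    {"gripper":0.6,"tx":0.5,"ty":0,"tz":0,"ax":0,"ay":0,"az":0},
    {"gripper":0.6,"tx":0.5,"ty":0,"tz":0,"ax":0,"ay":0,"az":0},
    {"gripper":0.6,"tx":0.5,"ty":0,"tz":0,"ax":0,"ay":0,"az":0},
    {"gripper":0.6,"tx":0.5,"ty":0,"tz":0,"ax":0,"ay":0,"az":0},
    {"gripper":0.6,"tx":0.3,"ty":0,"tz":0,"ax":0,"ay":0,"az":0},
    {"gripper":0.6,"tx":0.2,"ty":0,"tz":0,"ax":0,"ay":0,"az":0},
    {"gripper":0.6,"tx":0,"ty":0,"tz":0,"ax":0,"ay":0,"az":0},
    {"gripper":0.6,"tx":0,"ty":0,"tz":0,"ax":0,"ay":0,"az":0},
  ],
)

```text
t: 10.68
eef_pos: [0.5284, -0.1047, 0.2258]
ee_rot: [-0.979, 1.57, -2.603]
force: [-0.1, 0.5, -0.0]
width: 0.0524
```

Run:
```python
from st import *
st();two('7',(200,280),(190,230))
```

```text
10.6833 [ 0.1685  0.3244 -0.5093  0.0002 -0.7374  1.3486] [ 0.5284 -0.1047  0.2258] 0.0524265656904347 [-0.1171  0.5162 -0.0406] [-0.0028 -0.0162 -0.0222]
jaw deg -93.06820646687629 down [-0.0003 -0.0002 -1.    ]
```

View pics/z7.png

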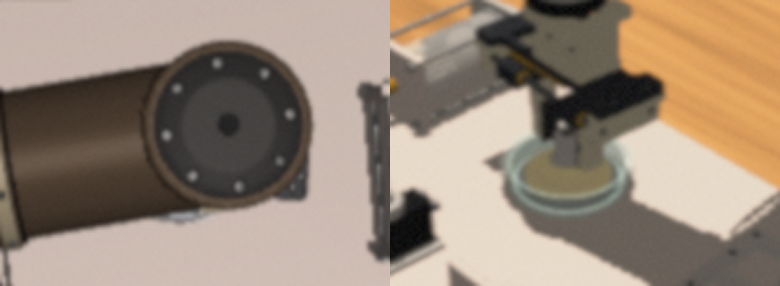

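Emit:
play_rows(
  steps=[
    {"gripper":0.45,"tx":0,"ty":0,"tz":0,"ax":0,"ay":0,"az":0},
    {"gripper":0.38,"tx":0,"ty":0,"tz":0,"ax":0,"ay":0,"az":0},
    {"gripper":0.34,"tx":0,"ty":0,"tz":0,"ax":0,"ay":0,"az":0},
    {"gripper":0.31,"tx":0,"ty":0,"tz":0,"ax":0,"ay":0,"az":0},
    {"gripper":0.28,"tx":0,"ty":0,"tz":0,"ax":0,"ay":0,"az":0},
    {"gripper":0.1,"tx":0,"ty":0,"tz":0,"ax":0,"ay":0,"az":0},
    {"gripper":0,"tx":0,"ty":0,"tz":0,"ax":0,"ay":0,"az":0},
    {"gripper":0,"tx":0,"ty":0,"tz":0,"ax":0,"ay":0,"az":0},
    {"gripper":0,"tx":0,"ty":0,"tz":0,"ax":0,"ay":0,"az":0},
    {"gripper":0,"tx":0,"ty":0,"tz":0,"ax":0,"ay":0,"az":0},
  ],
  newtons=20,
)

```text
t: 11.62
eef_pos: [0.5283, -0.1047, 0.226]
ee_rot: [1.242, 1.571, -0.383]
force: [-0.4, -0.1, 3.0]
width: 0.0253
```

Run:
```python
from st import *
st()
# plan tilt: pivot along tool z side toward -y
s=telemetry.get_state();M=R.from_euler('xyz',s['ee_rot']).as_matrix();print(M)
p=s['eef_pos']
u=M[:,2]*-np.sign(M[1,2]); # toward extractor
u[2]=0;u/=np.linalg.norm(u)
P=np.array([p[0],p[1],.036])-.0595*u
axis=np.cross(u,[0,0,1.]) # rotation raising +u : u->z  => axis = u x z
n=11;dth=0.195/n
prev=(p,M)
for i in range(1,n+1):
    Q=R.from_rotvec(axis*dth*i).as_matrix()
    p2=P+Q@(p-P);M2=Q@M
    dt=prev[1].T@(p2-prev[0])/.025
    dr=np.degrees(R.from_matrix(prev[1].T@M2).as_rotvec())/6
    if i in(1,n):print(i,dt,dr)
    prev=(p2,M2)
print(u)
```

```text
11.6167 [ 0.1685  0.3239 -0.5094  0.0001 -0.7374  1.3486] [ 0.5283 -0.1047  0.226 ] 0.025312009998028948 [-0.3785 -0.0942  2.9531] [ 0.1437  0.2705 -0.0604]
jaw deg -93.07042589505629 down [ 0.0001 -0.     -1.    ]
[[ 0.0001  0.9986 -0.0536]
 [-0.     -0.0536 -0.9986]
 [-1.      0.0001  0.    ]]
1 [-0.041   0.     -0.1351] [-0.     -0.1693 -0.    ]
11 [-0.041   0.     -0.1351] [-0.     -0.1693 -0.    ]
[-0.0536 -0.9986  0.    ]
```

The script used the wrong sign for the extractor side. Mirrored, the pivot is on the -y side, which is +tool z, so the rows need tz>0 and ay>0. I'll start with half the tilt and check.

Emit:
play_rows(
  steps=[
    {"gripper":0,"tx":-0.05,"ty":0,"tz":0.135,"ax":0,"ay":0.17,"az":0},
    {"gripper":0,"tx":-0.05,"ty":0,"tz":0.135,"ax":0,"ay":0.17,"az":0},
    {"gripper":0,"tx":-0.05,"ty":0,"tz":0.135,"ax":0,"ay":0.17,"az":0},
    {"gripper":0,"tx":-0.05,"ty":0,"tz":0.135,"ax":0,"ay":0.17,"az":0},
    {"gripper":0,"tx":-0.045,"ty":0,"tz":0.135,"ax":0,"ay":0.17,"az":0},
  ],
)

```text
t: 12.03
eef_pos: [0.5272, -0.1218, 0.2312]
ee_rot: [-3.137, 1.481, 1.522]
force: [0.9, 0.0, -1.3]
width: 0.025
```

Run:
```python
from st import *
st();two('8',(200,280),(190,230))
```

```text
12.0333 [ 0.0974  0.3257 -0.4398 -0.1247 -0.796   1.5066] [ 0.5272 -0.1218  0.2312] 0.025025650517736253 [ 0.9233  0.0448 -1.2887] [-0.3164  0.0277 -0.0087]
jaw deg -93.07459341659435 down [ 0.0044  0.0897 -0.996 ]
```

View pics/z8.png

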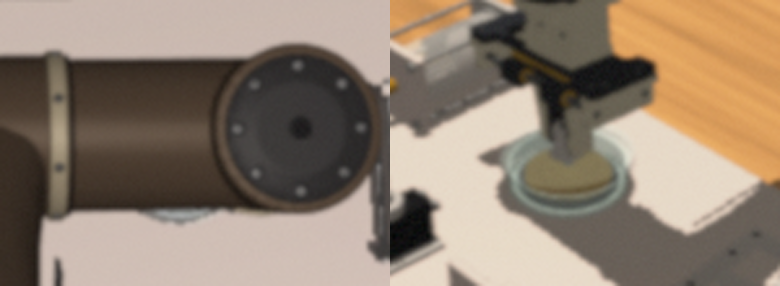

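The tilt is 0.09 rad, the forces are about 1 N, and the lid is following with its right (extractor) side up. I'll continue to about 0.195 rad and hold.

Emit:
play_rows(
  steps=[
    {"gripper":0,"tx":-0.042,"ty":0,"tz":0.135,"ax":0,"ay":0.17,"az":0},
    {"gripper":0,"tx":-0.042,"ty":0,"tz":0.135,"ax":0,"ay":0.17,"az":0},
    {"gripper":0,"tx":-0.042,"ty":0,"tz":0.135,"ax":0,"ay":0.17,"az":0},
    {"gripper":0,"tx":-0.042,"ty":0,"tz":0.135,"ax":0,"ay":0.17,"az":0},
    {"gripper":0,"tx":-0.042,"ty":0,"tz":0.135,"ax":0,"ay":0.17,"az":0},
    {"gripper":0,"tx":-0.042,"ty":0,"tz":0.135,"ax":0,"ay":0.17,"az":0},
    {"gripper":0,"tx":0,"ty":0,"tz":0,"ax":0,"ay":0,"az":0},
    {"gripper":0,"tx":0,"ty":0,"tz":0,"ax":0,"ay":0,"az":0},
    {"gripper":0,"tx":0,"ty":0,"tz":0,"ax":0,"ay":0,"az":0},
  ],
)

```text
t: 12.88
eef_pos: [0.5261, -0.1425, 0.2347]
ee_rot: [-3.139, 1.376, 1.52]
force: [0.3, 0.6, -0.9]
width: 0.0253
```

Run:
```python
from st import *
st();a=save('scene','s9.png')
cv2.imwrite('pics/z9.png',cv2.resize(a[200:300,230:380],None,fx=5,fy=5,interpolation=cv2.INTER_CUBIC)[:,:,::-1])
```

```text
12.8833 [ 0.0085  0.3373 -0.3628 -0.2547 -0.8752  1.6725] [ 0.5261 -0.1425  0.2347] 0.025322440801270902 [ 0.2889  0.632  -0.8772] [-0.7291  0.0421  0.0291]
jaw deg -93.08973550937594 down [ 0.0098  0.1935 -0.9811]
```

View pics/z9.png

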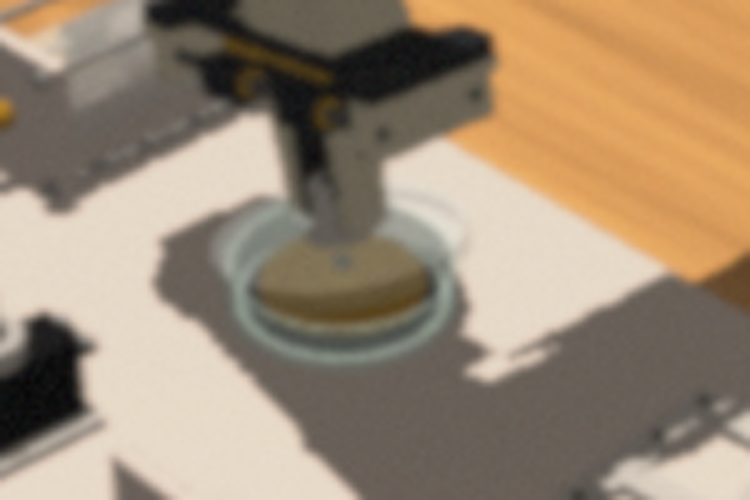

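The grip geometry gives a tilt of 0.195 rad, the centre 12.3 mm up and about 1 mm of sideways shift. In the picture the right edge of the lid is clear of the rim. I'll hold for over two seconds.

Emit:
play_rows(
  steps=[
    {"gripper":0,"tx":0,"ty":0,"tz":0,"ax":0,"ay":0,"az":0},
    {"gripper":0,"tx":0,"ty":0,"tz":0,"ax":0,"ay":0,"az":0},
    {"gripper":0,"tx":0,"ty":0,"tz":0,"ax":0,"ay":0,"az":0},
    {"gripper":0,"tx":0,"ty":0,"tz":0,"ax":0,"ay":0,"az":0},
    {"gripper":0,"tx":0,"ty":0,"tz":0,"ax":0,"ay":0,"az":0},
    {"gripper":0,"tx":0,"ty":0,"tz":0,"ax":0,"ay":0,"az":0},
    {"gripper":0,"tx":0,"ty":0,"tz":0,"ax":0,"ay":0,"az":0},
    {"gripper":0,"tx":0,"ty":0,"tz":0,"ax":0,"ay":0,"az":0},
    {"gripper":0,"tx":0,"ty":0,"tz":0,"ax":0,"ay":0,"az":0},
    {"gripper":0,"tx":0,"ty":0,"tz":0,"ax":0,"ay":0,"az":0},
    {"gripper":0,"tx":0,"ty":0,"tz":0,"ax":0,"ay":0,"az":0},
    {"gripper":0,"tx":0,"ty":0,"tz":0,"ax":0,"ay":0,"az":0},
    {"gripper":0,"tx":0,"ty":0,"tz":0,"ax":0,"ay":0,"az":0},
    {"gripper":0,"tx":0,"ty":0,"tz":0,"ax":0,"ay":0,"az":0},
    {"gripper":0,"tx":0,"ty":0,"tz":0,"ax":0,"ay":0,"az":0},
    {"gripper":0,"tx":0,"ty":0,"tz":0,"ax":0,"ay":0,"az":0},
    {"gripper":0,"tx":0,"ty":0,"tz":0,"ax":0,"ay":0,"az":0},
    {"gripper":0,"tx":0,"ty":0,"tz":0,"ax":0,"ay":0,"az":0},
    {"gripper":0,"tx":0,"ty":0,"tz":0,"ax":0,"ay":0,"az":0},
    {"gripper":0,"tx":0,"ty":0,"tz":0,"ax":0,"ay":0,"az":0},
  ],
)

```text
t: 14.6
eef_pos: [0.5262, -0.1426, 0.235]
ee_rot: [3.141, 1.375, 1.517]
force: [-0.3, 0.3, -1.2]
width: 0.0253
```

Emit:
play_rows(
  steps=[
    {"gripper":0,"tx":0,"ty":0,"tz":0,"ax":0,"ay":0,"az":0},
    {"gripper":0,"tx":0,"ty":0,"tz":0,"ax":0,"ay":0,"az":0},
    {"gripper":0,"tx":0,"ty":0,"tz":0,"ax":0,"ay":0,"az":0},
    {"gripper":0,"tx":0,"ty":0,"tz":0,"ax":0,"ay":0,"az":0},
    {"gripper":0,"tx":0,"ty":0,"tz":0,"ax":0,"ay":0,"az":0},
    {"gripper":0,"tx":0.0444,"ty":0,"tz":-0.1342,"ax":0,"ay":-0.17,"az":0},
    {"gripper":0,"tx":0.0444,"ty":0,"tz":-0.1342,"ax":0,"ay":-0.17,"az":0},
    {"gripper":0,"tx":0.0444,"ty":0,"tz":-0.1342,"ax":0,"ay":-0.17,"az":0},
    {"gripper":0,"tx":0.0444,"ty":0,"tz":-0.1342,"ax":0,"ay":-0.17,"az":0},
    {"gripper":0,"tx":0.0444,"ty":0,"tz":-0.1342,"ax":0,"ay":-0.17,"az":0},
    {"gripper":0,"tx":0.0444,"ty":0,"tz":-0.1342,"ax":0,"ay":-0.17,"az":0},
    {"gripper":0,"tx":0.0474,"ty":0,"tz":-0.1342,"ax":0,"ay":-0.17,"az":0},
    {"gripper":0,"tx":0.0524,"ty":0,"tz":-0.1342,"ax":0,"ay":-0.17,"az":0},
    {"gripper":0,"tx":0.0524,"ty":0,"tz":-0.1342,"ax":0,"ay":-0.17,"az":0},
    {"gripper":0,"tx":0.0524,"ty":0,"tz":-0.1342,"ax":0,"ay":-0.17,"az":0},
    {"gripper":0,"tx":0.0524,"ty":0,"tz":-0.1342,"ax":0,"ay":-0.17,"az":0},
    {"gripper":0,"tx":0,"ty":0,"tz":0,"ax":0,"ay":0,"az":0},
    {"gripper":0,"tx":0,"ty":0,"tz":0,"ax":0,"ay":0,"az":0},
    {"gripper":0,"tx":0,"ty":0,"tz":0,"ax":0,"ay":0,"az":0},
  ],
)

```text
t: 16.18
eef_pos: [0.5283, -0.1047, 0.226]
ee_rot: [2.732, 1.57, 1.108]
force: [0.0, 0.6, 0.3]
width: 0.0253
```

Run:
```python
from st import *
st();a=save('scene','s10.png')
cv2.imwrite('pics/z10.png',cv2.resize(a[200:300,230:380],None,fx=5,fy=5,interpolation=cv2.INTER_CUBIC)[:,:,::-1])
```

```text
16.1833 [ 0.1683  0.3239 -0.509  -0.0009 -0.7374  1.3495] [ 0.5283 -0.1047  0.226 ] 0.02529355786045606 [0.0238 0.6406 0.3038] [0.1014 0.0207 0.0277]
jaw deg -93.07125572800088 down [ 0.0003  0.0006 -1.    ]
```

View pics/z10.png

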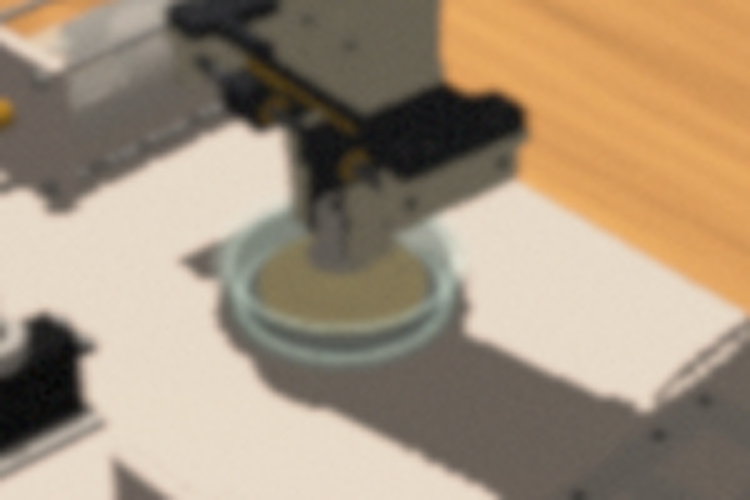

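The tool is back at its starting pose. I'll press down very slightly to check that the lid is seated, then release slowly.

Emit:
play_rows(
  steps=[
    {"gripper":0,"tx":0.02,"ty":0,"tz":0,"ax":0,"ay":0,"az":0},
    {"gripper":0,"tx":0.02,"ty":0,"tz":0,"ax":0,"ay":0,"az":0},
    {"gripper":0,"tx":0,"ty":0,"tz":0,"ax":0,"ay":0,"az":0},
  ],
)

```text
t: 16.48
eef_pos: [0.5284, -0.1047, 0.226]
ee_rot: [2.057, 1.57, 0.432]
force: [-4.1, 3.7, 10.7]
width: 0.0252
```

Emit:
play_rows(
  steps=[
    {"gripper":0.27,"tx":0,"ty":0,"tz":0,"ax":0,"ay":0,"az":0},
    {"gripper":0.3,"tx":0,"ty":0,"tz":0,"ax":0,"ay":0,"az":0},
    {"gripper":0.35,"tx":0,"ty":0,"tz":0,"ax":0,"ay":0,"az":0},
    {"gripper":0.45,"tx":0,"ty":0,"tz":0,"ax":0,"ay":0,"az":0},
    {"gripper":0.6,"tx":0,"ty":0,"tz":0,"ax":0,"ay":0,"az":0},
    {"gripper":0.6,"tx":0,"ty":0,"tz":0,"ax":0,"ay":0,"az":0},
    {"gripper":0.6,"tx":0,"ty":0,"tz":0,"ax":0,"ay":0,"az":0},
    {"gripper":0.6,"tx":-0.3,"ty":0,"tz":0,"ax":0,"ay":0,"az":0},
    {"gripper":0.6,"tx":-0.5,"ty":0,"tz":0,"ax":0,"ay":0,"az":0},
    {"gripper":0.6,"tx":-0.8,"ty":0,"tz":0,"ax":0,"ay":0,"az":0},
    {"gripper":0.6,"tx":-1,"ty":0,"tz":0,"ax":0,"ay":0,"az":0},
    {"gripper":0.6,"tx":-1,"ty":0,"tz":0,"ax":0,"ay":0,"az":0},
    {"gripper":0.6,"tx":-1,"ty":0,"tz":0,"ax":0,"ay":0,"az":0},
    {"gripper":0.6,"tx":-1,"ty":0,"tz":0,"ax":0,"ay":0,"az":0},
    {"gripper":0.6,"tx":-1,"ty":0,"tz":0,"ax":0,"ay":0,"az":0},
    {"gripper":0.6,"tx":-1,"ty":0,"tz":0,"ax":0,"ay":0,"az":0},
    {"gripper":0.6,"tx":0,"ty":0,"tz":0,"ax":0,"ay":0,"az":0},
    {"gripper":0.6,"tx":0,"ty":0,"tz":0,"ax":0,"ay":0,"az":0},
  ],
)

```text
t: 17.98
eef_pos: [0.5283, -0.1047, 0.417]
ee_rot: [1.771, 1.567, 0.147]
force: [-0.5, -0.4, -0.8]
width: 0.0522
```

Run:
```python
from st import *
st();a=save('scene','s11.png');s0=cv2.imread('pics/s0.png')[:,:,::-1]
f=lambda a:cv2.resize(a[215:290,250:350],None,fx=4,fy=4,interpolation=cv2.INTER_CUBIC)
cv2.imwrite('pics/z11.png',np.hstack([f(s0),f(a)])[:,:,::-1])
l=finder.pinpoint('lid_knob','scene');print([(x['location'],x['confidence']) for x in l[:2]])
for x in finder.look_for('lid','scene')[:2]:print(x)
```

```text
17.9833 [ 0.1685  0.1245 -0.2714  0.0001 -1.171   1.3487] [ 0.5283 -0.1047  0.417 ] 0.05217625358508298 [-0.5392 -0.3517 -0.7846] [-0.0241 -0.0079 -0.0123]
jaw deg -93.06936171759094 down [ 0.0038  0.0006 -1.    ]
[([243.2, 297.6], 0.82)]
{'extent': [270.3, 239.7, 323.1, 270.3], 'confidence': 0.58}
```

View pics/z11.png

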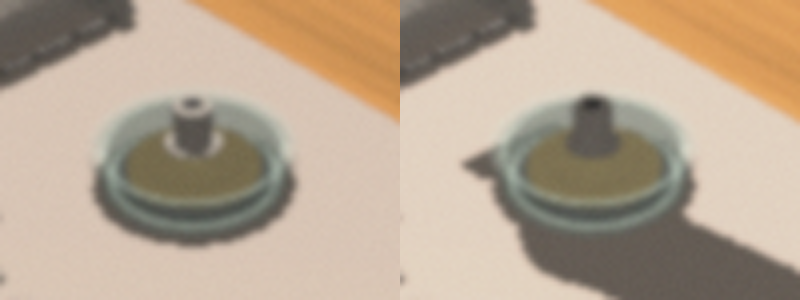

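The lid looks the same as at the start, flat and centred at about (row 255, col 298) in the scene view. I'll check the fan knob once more and hand in.

Run:
```python
from st import *
t=save('top','t12.png');a=save('scene','s12.png')
l=finder.pinpoint('fan_knob_tip','scene');print(at_z('scene',*l[0]['location'],.156) if l else None, telemetry.get_state()['t'])
for p in ['s5','s12']:
    pass
b=cv2.imread('pics/s5.png')[:,:,::-1]
print('knob patch diff',np.abs(b[270:310,440:505].astype(int)-a[270:310,440:505]).mean())
job_done()
```

```text
[0.4651 0.3663 0.156 ] 18.2833
knob patch diff 6.801923076923077
the job is handed in; nothing more can be done
```

I carried out the whole task and handed it in at 18.3 s of the 54 s allowed. `job_done` gives no verdict, so the results below are my own checks.

- **Fan knob:** I gripped the bar and turned it 60° clockwise, from off (the first tick) to the middle tick. A picture afterwards, with the arm out of the way, showed the pointer on that tick. A last look at the tip put it within about 4 mm of that position.
- **Lid tipped:** I held the extractor-side edge up for about 2.1 s. From the tool pose, the tilt was 0.195 rad (about 15 mm of gap), with the middle 12.3 mm up and about 1 mm of sideways shift. The opposite edge should have been within about 1 mm of the rim, because I added about 1 mm of lift to avoid pushing the dish.
- **Lid lowered:** I reversed the same path, and a slight press gave about 11 N of reaction, which shows it was seated. After release, the scene picture matched the start: flat and centred, dish unmoved. The arm was well clear at hand-in.

**Problems and disagreements:**
- The first move call was refused because the rows lacked some keys; the arm didn't move.
- My tilt script had the wrong sign for the extractor side. I caught it before moving.
- The point finder's scene and top estimates for the knob tip differed by up to about 11 mm, so I relied on the tick marks instead.
- A before-and-after comparison of the knob picture (mean difference 6.8) was inconclusive, as the arm's shadow may have moved over that area.
- The last centring check used only the scene camera, because the arm blocked the top view of the lid.

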